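# Level the tile camera and set its click collar

### The arm

A 6-joint arm with a two-finger parallel gripper is mounted at the origin on a cart in front of the work surface, level with it; the furniture and walls round the work are solid. World frame = base frame: x ahead of the robot, y to its left, z up, the work surface at z = 0. Lengths are in m, angles in degrees, forces in N, time in s.
With the tool pointing down it reaches from about 0.35 to 0.925 m from the base axis. Payload 6.4 kg.
Tool frame: the origin (TCP) lies midway between the tips of the shut fingers; the grasp point (between the pads) lies 19 mm behind it (arm.hold_point_z is the distance from the TCP to the grasp point, in m); z points along the fingers, y is the line along which they close (so a half turn about z gives the same grasp; the last joint's range is limited). The gripper opens to 85 mm and grips with 20 to 120 N. Pads are 22 mm wide; open, the fingers measure 114 mm over their backs; the gripper's body (76 mm by 85 mm) begins 54 mm behind the grasp point. The pads swing forward as they close: fully open they stand 13 mm farther back than shut.
Start: joints at [61.243, 14.043, 89.255, -0, 76.702, -9.975], TCP at [0.209, 0.615, 0.231] pointing down, gripper open.
Joint ranges: [-179.41, 179.41], [-58.25, 129.5], [7.25, 145.43], [-54.29, 234.29], [11.92, 165.04], [-157.13, 157.13]. Speed limits (degrees/s): [147.25, 147.25, 180, 180, 180, 180].

### API

Orientations are given as [roll, pitch, yaw] about the fixed x, y, z axes, in that order (R = Rz(yaw) Ry(pitch) Rx(roll)).
In Python, from bench import telemetry, capture, ticket, recognise, masks_of, mark_of, arm gives the robot as it stands.
- The arm moves only by the shell command python3 -m pendant 'ROWS' [FORCE]. ROWS is JSON, a list of rows, each an object with "offset": the shift along the world's x, y, z in mm, a list of three; "turn": the turn about the world's z in degrees; "claw": the finger opening in mm, from 0 to 85.4. In form: [{"offset": [dx, dy, dz], "turn": turn, "claw": claw}, ...]. A call has 1 to 5 rows; each row shifts and turns the commanded pose from where the row before left it; what a row does not reach is not made up. A row lasts 1/12 s, in which the tool goes at most 41.7 mm and 7.16 degrees, less where a joint would pass 70% of its speed; a pose out of reach is approached as far as the arm can. A call is refused whole if a number of a shift passes 41.7 or a number of a turn 7.16, either way. A call with a gripper value outside its range is refused whole. The fingers move at their own pace and stop on an object; FORCE is the grip in N (left out, the last holds). Time passes only in rows, so rows that do not move let the fingers close. It gives the time, the measured TCP pose, the force, the opening and the grip force at its end, in the units of the state.
- telemetry.get_state(): the state, without advancing time (a new reading comes with each control period).
- capture(name): name is "scene" or "side" or "wrist"; returns a dict with "frame" (384x512x3 uint8, red, green, blue), "z_map" (384x512 float32, m along the optical axis (not along the pixel's ray), 0 where there is no reading), "K" (3x3 intrinsics, pixels), "xyz" and "rotation" of the camera in the world. Camera axes: x right, y up, looking along -z (the intrinsics and any distortion apply to the point x, -y, -z); pixel columns grow to the right and rows downward; lengths in m; the calibration is good to about 2 mm. A picture is of the moment at which its call begins.
- ticket.sign_off(): hands the job in; it is judged then, once.
Trained networks look in a picture, given as the dict that the camera call returned (one of the last four; its "shot" number tells which), for a name from the list of things; names that differ only in an ending like _2 or _b are one class to them, and where a whole thing is asked for, a point or a joint stands for the part that bears it (a point fixed in the world has none). Each returns a list of dicts, best first, with "p" (0 to 1); they miss things now and then, are a little off and sometimes report something else, mostly with a low value. They report only what shows in the picture. A call takes as long as a camera call.
- recognise(thing, picture): "rect" ([left, top, right, bottom] in pixels, round what is visible of it).
- masks_of(thing, picture): "region" (384x512 bool, what is visible of it) and "rect" ([left, top, right, bottom] in pixels, round what is visible of it).
- mark_of(thing, picture): "point" ([row, column] in pixels: a listed point, or the origin of a listed thing).
The state is a dict: "clock": time; "joint_positions": joint angles; "qvel": joint speeds; "joint_torque": joint torques, N m; "ee_pos": TCP position; "tool_rot": TCP orientation; "force": force on the tool from outside, world axes, zero at the start; "torque": the same for the moment, N m; "gripper_width": opening from 0.0 (shut) to 1.0 (fully open); "grasp_force": force on a finger pad.
Only numpy, scipy, OpenCV 4.12 (cv2) and the standard library are available. Lean on these libraries where they do the work, as an engineer would, in place of code of your own. Each camera call takes 0.05 s, during which the arm holds its last target. There are 200 camera calls.

### The job

The upward-looking tile camera stands lopsided on its hinged base plate: push the wooden wedge, thin end first, under the low edge of the plate until the plate sits level, and leave the wedge there. Then turn the blue ribbed collar on the barrel clockwise (seen from above) until its white line clicks in at the orange mark. Do not knock over or shove the grey cup or the small tile close by, and let go of everything at the end.

Things in the scene. Friction and masses are not known exactly. Their poses are not given: they have to be found in the camera images.
- plate_edge (a point): middle of the low edge of the base plate, on its underside, 175 mm from the hinge; axes as the plate's (y points from here to the hinge). 7 mm above the bench at the start, 22 mm when level. The space under the plate is free for 140 mm in from here, between two rubber feet, 7 mm high and 16 mm across, hanging 54 mm to either side.
- collar_centre (a point): centre of the collar on the barrel axis, half-way up. Blue cylinder with dark ribs, 64 mm across, 30 mm high, axis = plate normal (z). A dark neck, 44 mm across, sticks out of it to 26 mm above this point. 17 mm below this point lies the flat black top (94 mm across) of the fixed barrel, with white ticks and the orange mark.
- collar (a joint): turn of the collar in rad, growing clockwise seen from above. Clicks every 24 degrees (0.419 rad) from 0 to 3.77 (hard ends); starts in the stop at 0.42, 0.84 or 1.26. The orange mark is the stop at 2.932, so four to six clicks on. Released between stops it springs into the nearer one; about 0.23 N m turns it over a click.
- collar_line (a point): white index line on the top of the collar, 27 mm from its axis
- stop_mark (a point): orange mark on the fixed black barrel top just below the collar, 40 mm from the axis; the white line points to it at the marked stop
- wedge_tail (a point): centre of the thick tail block of the loose pale wooden wedge: 45 mm wide (wedge x), 40 mm long (y), 34 mm high; this point is 17 mm above the bench. The wedge is 45 mm wide throughout. At 22 mm high, where it makes the plate level, the slope is 58 mm ahead (+y) of this point.
- wedge_tip (a point): middle of the wedge's thin end, 170 mm ahead of the tail centre
- wedge: the whole wedge, 190 mm long, about 160 g; origin in the middle of its underside, 75 mm ahead of the tail centre, y towards the thin end. Ahead of the block its top slopes down over 150 mm from 28 mm to 4 mm high. Pushed 10 mm it raises the plate by about 0.009 rad; let go, it stays by friction.
- grey_cup: bystander: blue-grey glazed cup, 83 mm wide, 65 mm high; origin at the centre of its underside
- tile_a: bystander: bisque test tile, 60 x 42 x 8 mm; origin at the centre of its underside
- plate: grey base plate of the tile camera, 130 (x) x 180 (y) x 12 mm. Its +y end is hinged about its x axis on a steel block fixed to the bench: it can only tip, not slide. Origin on the hinge axis, z = upward normal. At the start it leans 0.085 rad, -y edge low, resting; level = z vertical; it stops 0.03 rad above level. Camera and plate load the low edge with about 4.5 N.

How it is judged (in metres and radians):
On the way, in this order (a step that is already met when the one before it is completed fails the run):
1. the base plate sits level (within 0.018 rad, about 1 degree) on the wedge (angle between plate's own z axis and vertical below 0.018 rad and contact force between wedge and plate above 1 N), for 0.3 s.
2. then the collar's white line is at the orange mark (within 0.12 rad of that stop) (value of joint collar between 2.812 and 3.052 rad), for 0.2 s.
At the end, for the whole second after the job is handed in: the base plate rests on the wedge, level within 0.018 rad (about 1 degree); the collar is in the marked stop, within 0.12 rad; the wedge is at rest and everything is let go (all of step 1 and all of step 2 and linear speed of wedge below 0.01 m/s); the robot touches nothing.
It fails at once if the cup is shoved by more than 30 mm or tipped (distance of grey_cup from where it was at the start of the episode above 0.03 m or angle between grey_cup's own z axis and vertical above 0.4 rad).
It fails at once if the tile is shoved by more than 30 mm (distance of tile_a from where it was at the start of the episode above 0.03 m).
It also fails if it takes over 61 s, if anything falls off the work surface, if the arm or the gripper's body presses on something with over 40 N, if the wrist force passes 120 N, or if a joint passes its speed limit or range.

## Working session

There is one attempt and no reset: what is moved stays moved. The work goes in short steps, Python scripts to look and compute and a shell command to move; the robot and the scene stay as the last step left them, time stands still between calls to the robot, and variables do not carry over. Pictures are saved under pics/ and viewed, at most 10 in all, crops included, and the job is handed in when it is done.

```bash
ls; mkdir -p pics; cat > h.py <<'E'
import numpy as np, cv2
from bench import telemetry, capture, ticket, recognise, masks_of, mark_of, arm
def ray(p,rc):
    K=p["K"];r,c=rc
    d=np.array([(c-K[0,2])/K[0,0],-(r-K[1,2])/K[1,1],-1.])
    return np.array(p["xyz"]),np.array(p["rotation"])@d
def depth_pt(p,rc,w=1):
    r,c=int(round(rc[0])),int(round(rc[1]))
    z=p["z_map"][max(0,r-w):r+w+1,max(0,c-w):c+w+1];z=z[z>0]
    o,d=ray(p,rc);return o+d*np.median(z) if len(z) else None
def plane_pt(p,rc,h):
    o,d=ray(p,rc);return o+d*(h-o[2])/d[2]
def cloud(p,m):
    rr,cc=np.nonzero(m&(p["z_map"]>0));z=p["z_map"][rr,cc];K=p["K"]
    d=np.stack([(cc-K[0,2])/K[0,0],-(rr-K[1,2])/K[1,1],-np.ones(len(rr))],1)*z[:,None]
    return d@np.array(p["rotation"]).T+np.array(p["xyz"])
def save(p,n): cv2.imwrite("pics/"+n,p["frame"][:,:,::-1])
E
cat > look.py <<'E'
from h import *
np.set_printoptions(precision=4,suppress=True)
for cam in ["scene","side"]:
    p=capture(cam); save(p,cam+"0.png"); print(cam,p["xyz"],p.keys())
    for t in ["plate_edge","collar_centre","collar_line","stop_mark","wedge_tail","wedge_tip","wedge","grey_cup","tile_a","plate"]:
        for q in mark_of(t,p)[:2]:
            print(t,round(q["p"],2),np.round(q["point"],1),depth_pt(p,q["point"]))
E
python3 look.py
```

```text
pics
scene [-0.3269 -0.5538  0.5206] dict_keys(['frame', 'z_map', 'K', 'xyz', 'rotation', 'shot'])
plate_edge 0.85 [212.7 228.6] [68.0249 67.7979 68.8723]
collar_centre 0.93 [177.1 207.6] [62.0021 61.7752 62.8496]
collar_line 0.63 [175.  214.7] [63.8741 63.6471 64.7215]
stop_mark 0.97 [185.  203.1] [61.6875 61.4606 62.535 ]
stop_mark 0.73 [191.3 187.5] [63.8912 63.6643 64.7387]
wedge_tail 0.66 [239.2 324.4] [72.028  71.8011 72.8754]
wedge_tip 0.94 [235.3 263.1] [66.4098 66.1828 67.2572]
wedge 0.7 [238.4 295.8] [69.0979 68.871  69.9454]
grey_cup 0.92 [217.3 360.5] [88.7096 88.4827 89.5571]
tile_a 0.57 [251.9 244.7] [57.9982 57.7712 58.8456]
plate 0.7 [192.  189.5] [63.7355 63.5085 64.5829]
side [0.2608 0.6203 0.4468] dict_keys(['frame', 'z_map', 'K', 'xyz', 'rotation', 'shot'])
plate_edge 0.73 [245.1 253.9] [127.5669 127.9264 127.7529]
collar_centre 0.83 [220.2 229.4] [108.1393 108.4988 108.3253]
collar_line 0.64 [203.1 234.4] [114.2731 114.6326 114.4591]
stop_mark 0.74 [233.2 245.4] [112.6079 112.9674 112.7938]
wedge_tail 0.69 [190.8 311.5] [175.0404 175.3999 175.2263]
wedge_tip 0.89 [223. 300.] [154.4368 154.7963 154.6228]
wedge 0.75 [232.2 338.9] [151.4812 151.8408 151.6672]
wedge 0.59 [207.4 306.9] [164.0018 164.3613 164.1878]
grey_cup 0.6 [182.4 248.8] [179.5402 179.8997 179.7261]
tile_a 0.59 [231.7 337.4] [151.1686 151.5281 151.3546]
plate 0.65 [280.4 194.4] [102.8893 103.2488 103.0753]
```

```bash
python3 - <<'E'
from h import *
for c in ["scene","wrist"]:
    p=capture(c);print(p["rotation"],p["K"],p["z_map"].max(),p["xyz"])
    save(p,c+"1.png")
a=cv2.imread("pics/scene0.png")[120:300,130:430];b=cv2.imread("pics/side0.png")[120:330,130:400]
cv2.imwrite("pics/m.png",np.vstack([cv2.resize(a,(500,300),interpolation=2),cv2.resize(b,(500,300*1),interpolation=2)]))
print(telemetry.get_state(),arm.hold_point_z)
E
```

```text
[ 66.34684321   0.9634252  -64.33430812] [[386.60680237   0.         253.93447093]
 [  0.         386.60680237 190.71002294]
 [  0.           0.           1.        ]] 3.5027447 [-0.32687706 -0.5538382   0.52055444]
[-1.69684648e+01  2.31114329e-02  7.12522010e+01] [[323.75105532   0.         255.03342421]
 [  0.         323.75105532 190.3439985 ]
 [  0.           0.           1.        ]] 1.4551909 [0.13739457 0.63881845 0.37399285]
{'clock': 1.2, 'joint_positions': array([ 6.12437924e+01,  1.40435212e+01,  8.92576021e+01,  9.52039103e-04,
        7.67035469e+01, -9.97607335e+00]), 'qvel': array([ 0.03043098, -0.09687119, -0.05038833,  0.03748165,  0.07010927,
        0.0270885 ]), 'joint_torque': array([ 9.40700993e-04, -4.29510105e+01, -3.26427734e+01, -1.06610332e-04,
        4.78982711e-04, -1.00568096e-05]), 'ee_pos': array([0.20925268, 0.61538272, 0.2312656 ]), 'tool_rot': array([-1.79995561e+02, -1.72154021e-03,  1.61219647e+02]), 'force': array([ 0.23150875, -0.27891361, -0.41921625]), 'torque': array([-0.00402611,  0.03504793, -0.02730393]), 'grasp_force': 0.0, 'gripper_width': 1.0000666138825507} 0.0187
```

View pics/scene0.png

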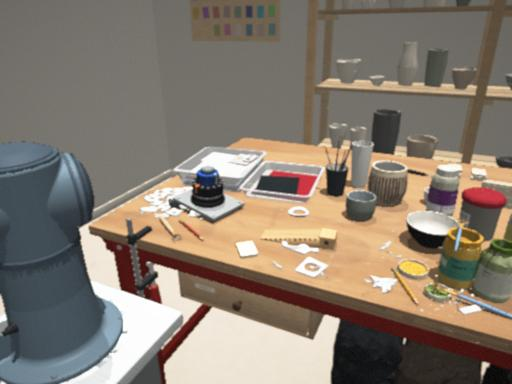

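View pics/side0.png

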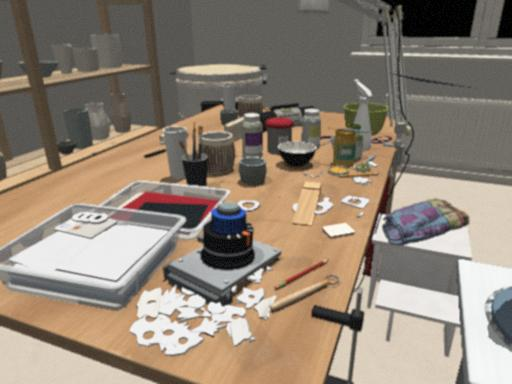

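```bash
sed -i '1a from scipy.spatial.transform import Rotation as Rn' h.py; sed -i 's/np.array(p\["rotation"\])/Rn.from_euler("xyz",p["rotation"],degrees=True).as_matrix()/' h.py; python3 look.py; python3 - <<'E'
from h import *
p=capture("wrist")
for t in ["wedge","tile_a","collar_line","stop_mark","collar_centre","plate_edge"]:
    print(t,[(q["p"],q["point"]) for q in mark_of(t,p)[:1]])
E
```

```text
scene [-0.3269 -0.5538  0.5206] dict_keys(['frame', 'z_map', 'K', 'xyz', 'rotation', 'shot'])
plate_edge 0.85 [214.2 229.8] [ 0.5534 -0.0423  0.0017]
plate_edge 0.5 [217.6 358.7] [ 0.6611 -0.3945  0.0134]
collar_centre 0.96 [177.  207.9] [0.5399 0.0163 0.1153]
collar_line 0.79 [175.1 212.8] [0.5514 0.0067 0.1185]
stop_mark 0.91 [183.9 201.9] [0.5335 0.0342 0.0934]
wedge_tail 0.67 [241.  325.2] [ 0.484 -0.349  0.024]
wedge_tip 0.94 [235.9 264.5] [ 0.4694 -0.1922  0.0088]
wedge 0.97 [238.5 299.6] [ 0.4759 -0.2858  0.0201]
grey_cup 0.66 [218.1 360.2] [ 0.662  -0.3986  0.0123]
tile_a 0.77 [250.  244.6] [ 0.3846 -0.1772  0.0111]
tile_a 0.41 [172.9 214.2] [0.5617 0.008  0.1214]
plate 0.92 [193.1 187.3] [0.5669 0.1139 0.0365]
side [0.2608 0.6203 0.4468] dict_keys(['frame', 'z_map', 'K', 'xyz', 'rotation', 'shot'])
plate_edge 0.81 [240.  254.3] [ 0.5468 -0.0475  0.0182]
collar_centre 0.74 [219.4 228.2] [0.5498 0.0613 0.1192]
collar_line 0.57 [205.  234.5] [0.554  0.0257 0.1308]
stop_mark 0.8 [232.3 244.7] [0.5273 0.042  0.0877]
wedge_tail 0.9 [191.  310.5] [ 0.501  -0.3198  0.0267]
wedge_tip 0.85 [222.7 304.2] [ 0.4775 -0.1834  0.005 ]
wedge 0.56 [206.5 306.4] [ 0.4919 -0.2508  0.0142]
grey_cup 0.87 [181.8 252. ] [ 0.6833 -0.355   0.0125]
tile_a 0.9 [232.1 340.4] [ 0.3887 -0.1637  0.0085]
tile_a 0.2 [180.6 254.5] [ 0.6764 -0.3572  0.0163]
plate 0.81 [281. 196.] [0.5827 0.129  0.0252]
wedge []
tile_a []
collar_line []
stop_mark []
collar_centre []
plate_edge []
```

View pics/wrist1.png

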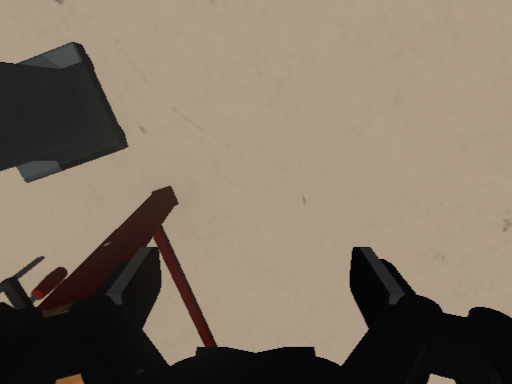

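```bash

python3 -m pendant '[{"offset":[36,-39,18],"turn":-7,"claw":85},{"offset":[36,-39,18],"turn":-7,"claw":85},{"offset":[36,-39,18],"turn":-7,"claw":85},{"offset":[36,-39,18],"turn":-7,"claw":85},{"offset":[36,-39,18],"turn":-7,"claw":85}]' 40
python3 -m pendant '[{"offset":[16,-38,0],"turn":-6,"claw":85},{"offset":[16,-38,0],"turn":-6,"claw":85},{"offset":[16,-38,0],"turn":-6,"claw":85},{"offset":[16,-38,0],"turn":-6,"claw":85},{"offset":[16,-38,0],"turn":-6,"claw":85}]'
python3 -m pendant '[{"offset":[2,-41,0],"turn":0,"claw":85},{"offset":[2,-41,0],"turn":0,"claw":85},{"offset":[2,-41,0],"turn":0,"claw":85},{"offset":[2,-41,0],"turn":0,"claw":85},{"offset":[2,-41,0],"turn":0,"claw":85}]'
python3 -m pendant '[{"offset":[0,-36,0],"turn":0,"claw":85},{"offset":[0,-36,0],"turn":0,"claw":85},{"offset":[0,-36,0],"turn":0,"claw":85},{"offset":[0,-36,0],"turn":0,"claw":85},{"offset":[0,-36,0],"turn":0,"claw":85}]'
python3 - <<'E'
from h import *
np.set_printoptions(precision=4,suppress=True)
s=telemetry.get_state();print(s["ee_pos"],s["tool_rot"],s["joint_positions"])
p=capture("wrist");save(p,"w2.png");print(p["xyz"],p["rotation"])
H={"wedge_tail":.034,"wedge_tip":.004,"plate_edge":.007,"wedge":.02,"tile_a":.008,"grey_cup":.0}
for t in ["wedge_tail","wedge_tip","wedge","plate_edge","plate","collar_centre","collar_line","stop_mark","tile_a","grey_cup"]:
    for q in mark_of(t,p)[:1]: print(t,q["p"],q["point"],depth_pt(p,q["point"]),plane_pt(p,q["point"],H.get(t,.1)))
m=masks_of("wedge",p)
if m:
    c=cloud(p,m[0]["region"]);c=c[(c[:,2]<.06)];print(m[0]["p"],len(c),cv2.minAreaRect((c[:,:2]*1000).astype(np.float32)),np.percentile(c[:,2],[1,50,99]))
E
```

```text
clock: 3.07
ee_pos: [0.3439, 0.469, 0.299]
tool_rot: [180.0, -0.0, 125.9]
force: [0.6, 0.8, 0.2]
gripper_width: 0.995
grasp_force: 0.0
clock: 3.48
ee_pos: [0.4234, 0.2786, 0.2985]
tool_rot: [180.0, -0.0, 95.9]
force: [0.6, -0.3, 0.1]
gripper_width: 0.995
grasp_force: 0.0
clock: 3.9
ee_pos: [0.4327, 0.0736, 0.2985]
tool_rot: [179.9, 0.0, 96.2]
force: [1.1, -0.3, 0.0]
gripper_width: 0.995
grasp_force: 0.0
clock: 4.32
ee_pos: [0.4327, -0.1064, 0.2986]
tool_rot: [179.9, 0.0, 96.2]
force: [0.8, 0.8, -0.3]
gripper_width: 0.994
grasp_force: 0.0
[ 0.4327 -0.1064  0.2986] [179.945    0.03    96.2011] [-28.45   -17.8987 113.3791   0.0066  84.4573 -34.6517]
[ 0.4233 -0.0327  0.4412] [-17.0464  -0.0023   6.2363]
wedge_tail 0.64 [311.8, 284.7] [ 0.5013 -0.34    0.0337] [ 0.5012 -0.3398  0.034 ]
wedge_tip 0.84 [202.8, 287.5] [ 0.4863 -0.1802  0.0018] [ 0.486  -0.1795  0.004 ]
wedge 0.83 [260.3, 283.9] [ 0.4911 -0.2638  0.0176] [ 0.4907 -0.2625  0.02  ]
plate_edge 0.77 [112.8, 344.7] [ 0.5446 -0.0472  0.0002] [ 0.5427 -0.047   0.007 ]
collar_centre 0.89 [36.8, 406.7] [0.5504 0.0269 0.1308] [0.563  0.0328 0.1   ]
collar_line 0.97 [64.7, 401.5] [0.5566 0.0055 0.118 ] [0.564  0.0077 0.1   ]
stop_mark 0.8 [18.4, 369.5] [0.5275 0.0473 0.0881] [0.524  0.0446 0.1   ]
tile_a 0.55 [197.4, 228.8] [ 0.4022 -0.1789  0.0087] [ 0.4021 -0.1791  0.008 ]
grey_cup 0.51 [193.4, 227.1] [ 0.3993 -0.1732  0.009 ] [ 0.3988 -0.1761  0.    ]
0.81 3900 ((498.180419921875, -288.9767150878906), (50.31320571899414, 218.75721740722656), 7.971772193908691) [0.0006 0.0179 0.0354]
```

View pics/w2.png

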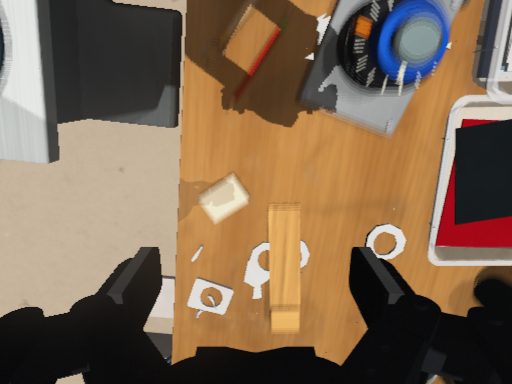

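```bash

python3 -m pendant '[{"offset":[28,20,0],"turn":0,"claw":85},{"offset":[28,20,0],"turn":0,"claw":85},{"offset":[28,20,0],"turn":0,"claw":85},{"offset":[0,0,0],"turn":0,"claw":85}]'
cat > l3.py <<'E'
from h import *
np.set_printoptions(precision=4,suppress=True)
p=capture("wrist");save(p,"w3.png")
H={"wedge_tail":.034,"wedge_tip":.004,"plate_edge":.012}
for t in ["wedge_tail","wedge_tip","plate_edge","plate","collar_centre","collar_line","stop_mark","tile_a"]:
    for q in mark_of(t,p)[:1]: print(t,round(q["p"],2),q["point"],depth_pt(p,q["point"]),plane_pt(p,q["point"],H.get(t,.1)))
c=cloud(p,np.ones((384,512),bool))
# plate top: points between 0.012 and .045 near plate
for t in ["plate","wedge","collar"]:
    m=masks_of(t,p)
    if m:
        c=cloud(p,m[0]["region"]);print(t,m[0]["p"],len(c),m[0]["rect"])
        if t=="collar":
            k=c[(c[:,2]>.1)];print(cv2.minEnclosingCircle((k[:,:2]*1000).astype(np.float32)),np.percentile(k[:,2],[5,50,95]));continue
        k=c[c[:,2]<.05] if t=="plate" else c[c[:,2]<.06]
        print(cv2.minAreaRect((k[:,:2]*1000).astype(np.float32)))
        if t=="plate":
            k=k[k[:,2]>.014];A=np.c_[k[:,:2],np.ones(len(k))]
            s=np.linalg.lstsq(A,k[:,2],rcond=None)[0]
            for _ in range(3):
                g=abs(A@s-k[:,2])<.004;s=np.linalg.lstsq(A[g],k[g,2],rcond=None)[0]
            print("plane",s,g.sum(),"up dir deg",np.degrees(np.arctan2(s[1],s[0])),"tilt",np.hypot(*s[:2]))
            print(cv2.minAreaRect((k[g][:,:2]*1000).astype(np.float32)),cv2.boxPoints(cv2.minAreaRect((k[g][:,:2]*1000).astype(np.float32))))
E
python3 l3.py
```

```text
clock: 5.25
ee_pos: [0.5198, -0.0416, 0.2976]
tool_rot: [180.0, -0.1, 96.5]
force: [0.5, -0.1, 0.3]
gripper_width: 0.993
grasp_force: 0.0
wedge_tail 0.65 [341.8, 224.9] [ 0.5055 -0.3374  0.0337] [ 0.5055 -0.3372  0.034 ]
wedge_tip 0.7 [240.8, 222.0] [ 0.4852 -0.1832  0.0043] [ 0.4852 -0.1834  0.004 ]
plate_edge 0.72 [156.4, 269.8] [ 0.5392 -0.049   0.0089] [ 0.539  -0.0484  0.012 ]
collar_line 0.79 [127.6, 298.6] [0.5564 0.0031 0.1178] [0.5589 0.0015 0.1   ]
stop_mark 0.66 [79.7, 271.6] [0.5255 0.0454 0.0888] [0.525 0.045 0.1  ]
tile_a 0.68 [233.1, 165.0] [ 0.4021 -0.1784  0.0083] [ 0.425  -0.1338  0.1   ]
plate 0.84 16188 [226.2, 0.0, 383.7, 175.0]
((566.9223022460938, 37.290557861328125), (183.0474853515625, 135.05702209472656), 76.1063003540039)
plane [0.0198 0.0827 0.0124] 9184 up dir deg 76.56157511714854 tilt 0.08501057294723786
((564.8187255859375, 39.48240661621094), (179.78445434570312, 129.91415405273438), 76.0919189453125) [[480.1591 -32.161 ]
 [606.2645 -63.3878]
 [649.4784 111.1258]
 [523.373  142.3526]]
wedge 0.71 3379 [203.2, 237.7, 243.2, 351.8]
((493.42315673828125, -279.37518310546875), (50.96438980102539, 200.01876831054688), 7.689599514007568)
collar 0.58 1982 [275.3, 63.8, 342.4, 132.3]
((562.3026123046875, 32.585182189941406), 33.27808380126953) [0.1161 0.1195 0.1224]
```

```bash
python3 - <<'E'
import cv2
a=cv2.imread("pics/w3.png");cv2.imwrite("pics/w3b.png",cv2.resize(a,(768,576),interpolation=cv2.INTER_CUBIC))
E
```

```text
(no output)
```

View pics/w3b.png

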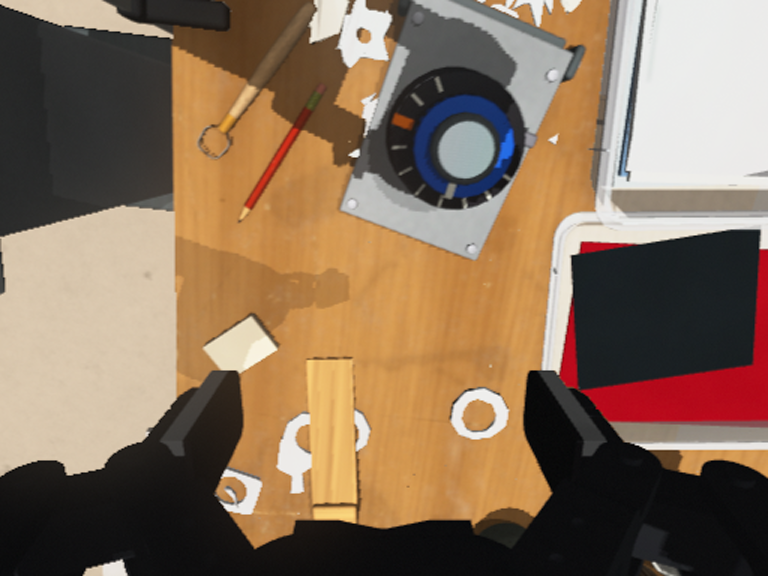

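```bash

python3 -m pendant '[{"offset":[-2,-39,0],"turn":1,"claw":85},{"offset":[-2,-39,0],"turn":0,"claw":85},{"offset":[-2,-39,-20],"turn":0,"claw":85},{"offset":[-2,-39,-25],"turn":0,"claw":85},{"offset":[-2,-39,-25],"turn":0,"claw":85}]'
python3 -m pendant '[{"offset":[-2,-39,-30],"turn":0,"claw":85},{"offset":[-2,-39,-30],"turn":0,"claw":85},{"offset":[-2,-38,-20],"turn":0,"claw":85},{"offset":[0,0,0],"turn":0,"claw":85}]'
python3 - <<'E'
from h import *
np.set_printoptions(precision=4,suppress=True)
s=telemetry.get_state();print(s["ee_pos"],s["tool_rot"])
p=capture("wrist");save(p,"w4.png")
for q in mark_of("wedge_tail",p)[:1]: print(q["p"],q["point"],plane_pt(p,q["point"],.034),plane_pt(p,q["point"],.017))
m=masks_of("wedge",p)
c=cloud(p,m[0]["region"])
for lo,hi in((.031,.037),(.002,.037)):
    k=c[(c[:,2]>lo)&(c[:,2]<hi)];print(len(k),cv2.minAreaRect((k[:,:2]*1000).astype(np.float32)))
E
```

```text
clock: 6.27
ee_pos: [0.5075, -0.2318, 0.2344]
tool_rot: [179.9, 0.1, 97.2]
force: [0.5, 0.1, -0.3]
gripper_width: 0.993
grasp_force: 0.0
clock: 6.6
ee_pos: [0.4991, -0.3362, 0.1587]
tool_rot: [-179.7, -0.3, 96.9]
force: [0.1, 0.7, -0.6]
gripper_width: 0.996
grasp_force: 0.0
[ 0.4991 -0.3362  0.1587] [-179.6842   -0.256    96.9135]
0.66 [190.0, 263.3] [ 0.5049 -0.3424  0.034 ] [ 0.5059 -0.3474  0.017 ]
2202 ((504.4844665527344, -349.4969482421875), (45.00815963745117, 40.07389450073242), 7.0590901374816895)
11583 ((494.91253662109375, -280.17498779296875), (44.86990737915039, 180.266357421875), 7.788200378417969)
```

View pics/w4.png

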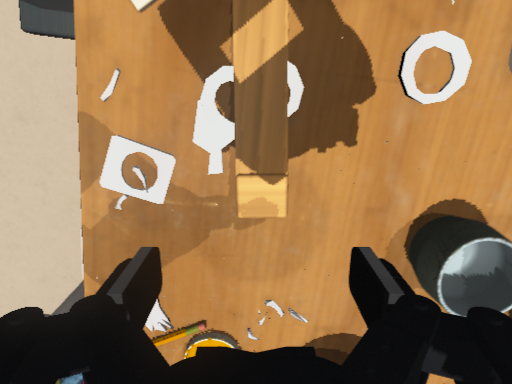

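```bash
python3 -m pendant '[{"offset":[0,0,0],"turn":0,"claw":85},{"offset":[0,0,0],"turn":0,"claw":85}]'
```

```text
clock: 6.92
ee_pos: [0.5031, -0.3319, 0.1656]
tool_rot: [179.9, 0.1, 97.3]
force: [0.8, -0.4, -0.4]
gripper_width: 0.994
grasp_force: 0.0
```

```bash
python3 -m pendant '[{"offset":[1,-9,-10],"turn":0.3,"claw":85},{"offset":[0.4,-8.6,-20],"turn":0,"claw":85},{"offset":[0,0,-30],"turn":0,"claw":85},{"offset":[0,0,-30],"turn":0,"claw":85},{"offset":[0,0,-30],"turn":0,"claw":85}]'
python3 -m pendant '[{"offset":[0,0,-20],"turn":0,"claw":85},{"offset":[0,0,0],"turn":0,"claw":85},{"offset":[0,0,0],"turn":0,"claw":85}]'
```

```text
clock: 7.33
ee_pos: [0.5041, -0.3503, 0.0432]
tool_rot: [179.9, 0.1, 97.6]
force: [-0.6, -1.0, -0.9]
gripper_width: 0.996
grasp_force: 0.0
clock: 7.58
ee_pos: [0.5033, -0.3495, 0.0233]
tool_rot: [-179.9, -0.1, 97.6]
force: [0.7, -0.5, -0.0]
gripper_width: 0.994
grasp_force: 0.0
```

```bash
python3 -m pendant '[{"offset":[1,0,-12],"turn":0,"claw":85},{"offset":[0,0,-10],"turn":0,"claw":85},{"offset":[0,0,0],"turn":0,"claw":85}]'
python3 -m pendant '[{"offset":[0,0,0],"turn":0,"claw":40},{"offset":[0,0,0],"turn":0,"claw":40},{"offset":[0,0,0],"turn":0,"claw":40},{"offset":[0,0,0],"turn":0,"claw":40},{"offset":[0,0,0],"turn":0,"claw":40}]' 60
python3 -m pendant '[{"offset":[0,0,0],"turn":0,"claw":40},{"offset":[0,0,0],"turn":0,"claw":40},{"offset":[0,0,0],"turn":0,"claw":40},{"offset":[0,0,0],"turn":0,"claw":40},{"offset":[0,0,0],"turn":0,"claw":40}]'
```

```text
clock: 7.83
ee_pos: [0.5043, -0.3496, 0.001]
tool_rot: [-179.9, -0.1, 97.5]
force: [-0.4, 0.5, -1.1]
gripper_width: 0.996
grasp_force: 0.0
clock: 8.25
ee_pos: [0.5053, -0.3507, 0.0031]
tool_rot: [179.9, 0.1, 97.5]
force: [0.7, -0.3, 4.0]
gripper_width: 0.521
grasp_force: 62.8
clock: 8.67
ee_pos: [0.5053, -0.3508, 0.0031]
tool_rot: [179.9, 0.1, 97.5]
force: [0.2, 0.2, 5.9]
gripper_width: 0.516
grasp_force: 63.0
```

```bash
python3 -m pendant '[{"offset":[0,0,6],"turn":0,"claw":40},{"offset":[0,0,0],"turn":-5,"claw":40},{"offset":[0,0,0],"turn":-5.5,"claw":40},{"offset":[0,0,0],"turn":-5.5,"claw":40},{"offset":[0,0,0],"turn":-5.4,"claw":40}]'
python3 -m pendant '[{"offset":[-1,20,0],"turn":0,"claw":40},{"offset":[-2,26,0],"turn":0,"claw":40},{"offset":[-2,26,0],"turn":0,"claw":40},{"offset":[-1.5,26,0],"turn":0,"claw":40},{"offset":[0,20,0],"turn":0,"claw":40}]'
python3 -m pendant '[{"offset":[0,0,0],"turn":0,"claw":40},{"offset":[0,0,0],"turn":0,"claw":40}]'
python3 - <<'E'
from h import *
np.set_printoptions(precision=4,suppress=True)
s=telemetry.get_state();print(s["ee_pos"],s["tool_rot"])
p=capture("wrist");save(p,"w5.png")
for t in ["wedge_tip","plate_edge"]:
    for q in mark_of(t,p)[:1]: print(t,q["p"],q["point"],depth_pt(p,q["point"]))
m=masks_of("wedge",p);c=cloud(p,m[0]["region"]);k=c[(c[:,2]>.002)&(c[:,2]<.028)];print(len(k),cv2.minAreaRect((k[:,:2]*1000).astype(np.float32)))
d=np.array([.24,.971]);n=np.array([.971,-.24]);E=np.array([.5432,-.0478])
u=(k[:,:2]-E)@d;v=(k[:,:2]-E)@n
print("along max",u.max(),"lateral near tip",np.percentile(v[u>u.max()-.03],[2,98]),"near tail",np.percentile(v[u<np.percentile(u,20)],[2,98]),"z tip",np.median(k[u>u.max()-.01,2]))
E
```

```text
clock: 9.08
ee_pos: [0.5039, -0.3494, 0.0073]
tool_rot: [-179.9, -0.1, 75.9]
force: [0.0, 0.9, -2.8]
gripper_width: 0.521
grasp_force: 62.1
clock: 9.5
ee_pos: [0.4966, -0.2295, 0.0071]
tool_rot: [-179.8, -0.1, 76.1]
force: [0.5, 0.4, -1.3]
gripper_width: 0.517
grasp_force: 62.2
clock: 9.67
ee_pos: [0.4974, -0.2307, 0.0075]
tool_rot: [-179.9, -0.0, 76.2]
force: [0.7, -1.0, -1.2]
gripper_width: 0.514
grasp_force: 62.3
[ 0.4974 -0.2307  0.0075] [-179.9003   -0.0318   76.2223]
19104 ((502.8978271484375, -201.0102081298828), (152.04373168945312, 52.93715286254883), 78.52915954589844)
along max -0.08307946882388909 lateral near tip [-0.023   0.0202] near tail [-0.0231  0.0203] z tip 0.019825095351108685
```

View pics/w5.png

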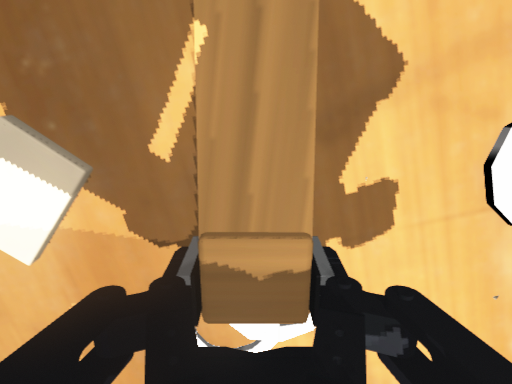

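```bash
python3 -m pendant '[{"offset":[0.3,0,-4.5],"turn":0,"claw":40},{"offset":[2.9,11.65,0],"turn":0,"claw":40},{"offset":[2.9,11.65,0],"turn":0,"claw":40},{"offset":[2.9,11.65,0],"turn":0,"claw":40},{"offset":[2.9,11.65,0],"turn":0,"claw":40}]'
python3 -m pendant '[{"offset":[2.4,9.7,0],"turn":0,"claw":40},{"offset":[2.4,9.7,0],"turn":0,"claw":40},{"offset":[2.4,9.7,0],"turn":0,"claw":40},{"offset":[2.4,9.7,0],"turn":0,"claw":40},{"offset":[2.4,9.7,0],"turn":0,"claw":40}]'
python3 -m pendant '[{"offset":[0,0,0],"turn":0,"claw":40}]'
python3 - <<'E'
from h import *
np.set_printoptions(precision=4,suppress=True)
s=telemetry.get_state();print(s["ee_pos"],s["tool_rot"])
p=capture("wrist");save(p,"w6.png")
m=masks_of("plate",p);print([(q["p"],q["rect"]) for q in m])
for q in m[:1]:
    k=cloud(p,q["region"]);k=k[(k[:,2]>.012)&(k[:,2]<.05)];A=np.c_[k[:,:2],np.ones(len(k))]
    z=np.linalg.lstsq(A,k[:,2],rcond=None)[0]
    for _ in range(4):
        g=abs(A@z-k[:,2])<.003;z=np.linalg.lstsq(A[g],k[g,2],rcond=None)[0]
    print("plane",z,g.sum(),"slope along y",z[:2]@[.24,.971],"edge top",z@[.5432,-.0478,1])
E
```

```text
clock: 10.28
ee_pos: [0.5103, -0.1848, 0.0036]
tool_rot: [180.0, 0.1, 76.2]
force: [-0.5, -4.8, -2.6]
gripper_width: 0.518
grasp_force: 62.1
clock: 10.7
ee_pos: [0.5221, -0.136, 0.0035]
tool_rot: [-180.0, 0.0, 76.1]
force: [-1.3, -4.5, -4.3]
gripper_width: 0.519
grasp_force: 61.8
clock: 10.78
ee_pos: [0.5221, -0.1345, 0.0032]
tool_rot: [-180.0, -0.1, 76.2]
force: [1.0, 2.1, -5.3]
gripper_width: 0.515
grasp_force: 61.8
[ 0.5221 -0.1345  0.0032] [-179.9557   -0.0997   76.178 ]
[(0.75, [55.3, 0.0, 458.4, 45.8]), (0.42, [192.9, 43.5, 319.0, 322.3])]
plane [0.025  0.1011 0.0197] 16528 slope along y 0.10415812460557582 edge top 0.02846759798738768
```

View pics/w6.png

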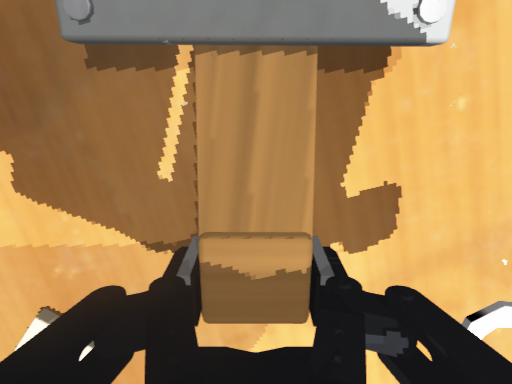

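```bash
python3 -m pendant '[{"offset":[1.9,7.8,0],"turn":0,"claw":40},{"offset":[1.9,7.8,0],"turn":0,"claw":40},{"offset":[1.9,7.8,0],"turn":0,"claw":40},{"offset":[1.9,7.8,0],"turn":0,"claw":40},{"offset":[0,0,0],"turn":0,"claw":40}]'
cat > lv.py <<'E'
from h import *
np.set_printoptions(precision=4,suppress=True)
d=np.array([.24,.971])
s=telemetry.get_state();print(s["ee_pos"],s["tool_rot"],"tail u",(s["ee_pos"][:2]-[.5432,-.0478])@d)
for cam in ["scene","side","wrist"]:
  p=capture(cam);save(p,"lv_"+cam+".png")
  for q in masks_of("plate",p)[:1]:
    k=cloud(p,q["region"])
    r=(k[:,:2]-[.5432,-.0478]);u=r@d;v=r@[.971,-.24]
    k=k[(k[:,2]>.012)&(k[:,2]<.05)&(u>0.004)&(u<.17)&(abs(v)<.06)]
    # RANSAC: fit z = a*u + c on plate top
    A=np.c_[k[:,:2],np.ones(len(k))];best=None;rng=np.random.default_rng(0)
    for _ in range(300):
        i=rng.choice(len(k),3,False)
        try: z=np.linalg.solve(A[i],k[i,2])
        except Exception: continue
        g=abs(A@z-k[:,2])<.002
        if best is None or g.sum()>best.sum(): best=g
    z=np.linalg.lstsq(A[best],k[best,2],rcond=None)[0]
    print(cam,q["p"],"n",best.sum(),len(k),"slope along",z[:2]@d,"across",z[:2]@[.971,-.24],"edge top",z@[.5432,-.0478,1])
E
python3 lv.py
```

```text
clock: 11.3
ee_pos: [0.5298, -0.104, 0.0034]
tool_rot: [-180.0, -0.1, 76.2]
force: [1.3, 1.6, -6.0]
gripper_width: 0.515
grasp_force: 61.8
[ 0.5298 -0.104   0.0034] [-179.9775   -0.0713   76.1586] tail u -0.05782375718367225
scene 0.61 n 307 487 slope along 0.0036407566088763237 across 0.005600088699794232 edge top 0.03706565147346043
side 0.64 n 1312 1825 slope along 0.00043391368990543624 across -0.0013025423632160773 edge top 0.03388935194759285
wrist 0.75 n 44473 46195 slope along -0.00035168705743252493 across -0.001014939381467916 edge top 0.03398265071736221
```

```bash
python3 -m pendant '[{"offset":[0,0,0],"turn":0,"claw":85},{"offset":[0,0,0],"turn":0,"claw":85},{"offset":[0,0,0],"turn":0,"claw":85},{"offset":[0,0,0],"turn":0,"claw":85},{"offset":[0,0,0],"turn":0,"claw":85}]'
python3 -m pendant '[{"offset":[0,0,15],"turn":0,"claw":85},{"offset":[0,-8,30],"turn":0,"claw":85},{"offset":[0,-8,40],"turn":0,"claw":85},{"offset":[0,-4,41],"turn":0,"claw":85},{"offset":[0,0,41],"turn":0,"claw":85}]'
python3 -m pendant '[{"offset":[0,0,41],"turn":0,"claw":85},{"offset":[4,5,41],"turn":0,"claw":85},{"offset":[5,18,0],"turn":0,"claw":85},{"offset":[5,18,0],"turn":0,"claw":85},{"offset":[0,0,0],"turn":0,"claw":85}]'
cat > col.py <<'E'
from h import *
np.set_printoptions(precision=4,suppress=True)
p=capture("wrist");save(p,"col.png")
for t in ["collar_centre","collar_line","stop_mark"]:
    for q in mark_of(t,p)[:1]: print(t,round(q["p"],2),q["point"],depth_pt(p,q["point"]))
c=cloud(p,np.ones((384,512),bool));c=c[(np.hypot(c[:,0]-.564,c[:,1]-.035)<.075)&(c[:,2]>.06)&(c[:,2]<.15)]
h,e=np.histogram(c[:,2],np.arange(.06,.15,.002));print([(round(x,3),int(y)) for x,y in zip(e,h) if y>150])
m=masks_of("collar",p)
for q in m[:1]:
    k=cloud(p,q["region"]);print("mask",q["p"],q["rect"],np.percentile(k[:,2],[5,50,95]))
top=e[:-1][np.argsort(h)[::-1][:3]]
for lo in sorted(top):
    k=c[(c[:,2]>lo-.001)&(c[:,2]<lo+.003)];print(round(lo,3),len(k),cv2.minEnclosingCircle((k[:,:2]*1000).astype(np.float32)))
E
python3 col.py; python3 lv.py
python3 -c "
import cv2;a=cv2.imread('pics/col.png');cv2.imwrite('pics/colb.png',cv2.resize(a,(768,576),interpolation=2))"
```

```text
clock: 12.02
ee_pos: [0.5302, -0.1062, 0.0042]
tool_rot: [179.9, 0.0, 76.1]
force: [0.3, -0.4, 0.9]
gripper_width: 0.992
grasp_force: 0.0
clock: 12.43
ee_pos: [0.5293, -0.1264, 0.1725]
tool_rot: [-180.0, 0.0, 76.1]
force: [0.3, -0.1, 0.0]
gripper_width: 0.992
grasp_force: 0.0
clock: 12.85
ee_pos: [0.5445, -0.0829, 0.254]
tool_rot: [179.9, -0.0, 76.2]
force: [0.5, 0.1, 0.1]
gripper_width: 0.995
grasp_force: 0.0
collar_centre 0.86 [23.8, 242.9] [0.5636 0.0361 0.1389]
collar_line 0.86 [61.2, 248.7] [0.5616 0.0117 0.1277]
stop_mark 0.77 [27.6, 196.1] [0.5251 0.0504 0.0966]
[(np.float64(0.092), 375), (np.float64(0.094), 2454), (np.float64(0.096), 342), (np.float64(0.124), 271), (np.float64(0.126), 1675), (np.float64(0.128), 173), (np.float64(0.136), 728), (np.float64(0.138), 1669)]
mask 0.58 [204.7, 1.1, 284.5, 71.5] [0.1225 0.1268 0.1281]
0.094 3103 ((563.858154296875, 39.228389739990234), 47.557411193847656)
0.126 2073 ((564.4876708984375, 38.830482482910156), 32.11962127685547)
0.138 2310 ((564.5870361328125, 39.3853645324707), 21.390762329101562)
[ 0.5433 -0.0854  0.2521] [-179.9419    0.0062   76.0768] tail u -0.03647342535059869
scene 0.96 n 429 639 slope along 0.006844930454903978 across -0.0010344962382892071 edge top 0.03635567525036997
wrist 0.7 n 5558 6158 slope along 0.001892722189279098 across -0.0006311867993504298 edge top 0.03374346478341136
```

View pics/colb.png

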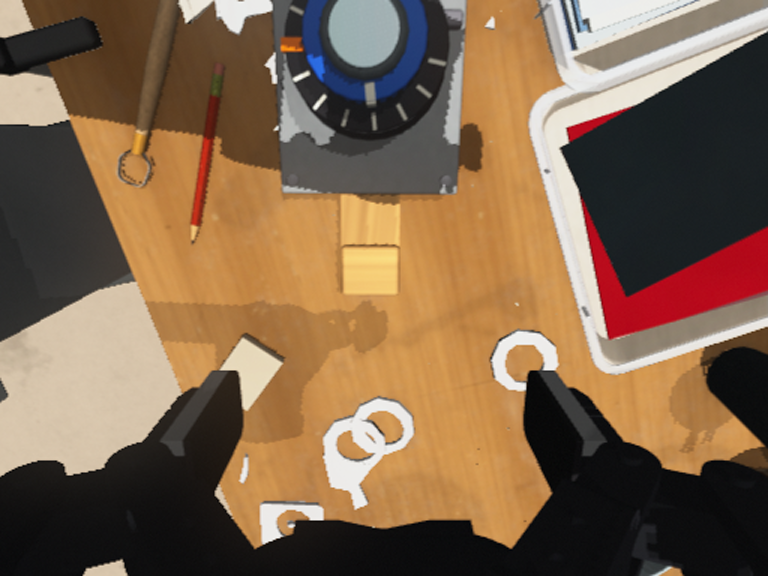

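```bash
python3 -m pendant '[{"offset":[4,25,0],"turn":5,"claw":85},{"offset":[6,33,0],"turn":5,"claw":85},{"offset":[6,33,0],"turn":5,"claw":85},{"offset":[5,33.5,-10],"turn":5,"claw":85},{"offset":[0,0,-20],"turn":0,"claw":85}]'
python3 -m pendant '[{"offset":[0,0,-20],"turn":0,"claw":85},{"offset":[0,0,-10],"turn":0,"claw":85},{"offset":[0,0,0],"turn":0,"claw":85},{"offset":[0,0,0],"turn":0,"claw":85}]'
```

```text
clock: 13.82
ee_pos: [0.5667, 0.044, 0.2253]
tool_rot: [179.6, -0.0, 96.6]
force: [1.2, 0.0, 0.7]
gripper_width: 0.993
grasp_force: 0.0
clock: 14.15
ee_pos: [0.5646, 0.0393, 0.1925]
tool_rot: [-180.0, -0.0, 96.1]
force: [0.0, -0.2, 0.6]
gripper_width: 0.999
grasp_force: 0.0
```

```bash
python3 -m pendant '[{"offset":[0,0,-25],"turn":0,"claw":85},{"offset":[0,0,-30],"turn":0,"claw":85},{"offset":[0,0,-25],"turn":0,"claw":85},{"offset":[0,0,-19.5],"turn":0,"claw":85},{"offset":[0,0,0],"turn":0,"claw":85}]'
python3 -m pendant '[{"offset":[0,0,0],"turn":0,"claw":58},{"offset":[0,0,0],"turn":0,"claw":58},{"offset":[0,0,0],"turn":0,"claw":58},{"offset":[0,0,0],"turn":0,"claw":58},{"offset":[0,0,0],"turn":0,"claw":58}]' 40
```

```text
clock: 14.57
ee_pos: [0.5626, 0.0394, 0.0902]
tool_rot: [-179.7, -0.1, 96.1]
force: [-1.0, 0.3, -0.4]
gripper_width: 0.994
grasp_force: 0.0
clock: 14.98
ee_pos: [0.5661, 0.0392, 0.0959]
tool_rot: [179.8, 0.1, 96.1]
force: [-4.3, -1.7, 9.1]
gripper_width: 0.737
grasp_force: 44.3
```

```bash
python3 -m pendant '[{"offset":[0,0,1.5],"turn":0,"claw":58},{"offset":[0,0,0],"turn":0,"claw":58}]' 
python3 -m pendant '[{"offset":[0,0,0],"turn":-5,"claw":58},{"offset":[0,0,0],"turn":-5,"claw":58},{"offset":[0,0,0],"turn":-5,"claw":58},{"offset":[0,0,0],"turn":-5,"claw":58},{"offset":[0,0,0],"turn":-5,"claw":58}]' 
python3 - <<'E'
from h import *
s=telemetry.get_state();print(s["torque"],s["force"],s["ee_pos"])
E
```

```text
clock: 15.15
ee_pos: [0.566, 0.0392, 0.096]
tool_rot: [179.8, 0.1, 96.1]
force: [2.4, -1.8, 0.2]
gripper_width: 0.736
grasp_force: 46.8
clock: 15.57
ee_pos: [0.5655, 0.0394, 0.096]
tool_rot: [179.9, -0.0, 70.9]
force: [-0.6, -0.5, 2.5]
gripper_width: 0.733
grasp_force: 47.3
[-0.18622977  0.34462955  0.52193617] [-0.61720629 -0.47018033  2.5014263 ] [0.56545917 0.03942009 0.09597509]
```

```bash
python3 -m pendant '[{"offset":[0,0,0],"turn":-5,"claw":58},{"offset":[0,0,0],"turn":-5,"claw":58},{"offset":[0,0,0],"turn":-5,"claw":58},{"offset":[0,0,0],"turn":-5,"claw":58},{"offset":[0,0,0],"turn":-5,"claw":58}]' 
python3 -m pendant '[{"offset":[0,0,0],"turn":-5,"claw":58},{"offset":[0,0,0],"turn":-5,"claw":58},{"offset":[0,0,0],"turn":-5,"claw":58},{"offset":[0,0,0],"turn":-5,"claw":58},{"offset":[0,0,0],"turn":-5,"claw":58}]' 
python3 -m pendant '[{"offset":[0,0,0],"turn":-5,"claw":58},{"offset":[0,0,0],"turn":-5,"claw":58},{"offset":[0,0,0],"turn":-5,"claw":58},{"offset":[0,0,0],"turn":-5,"claw":58},{"offset":[0,0,0],"turn":-3,"claw":58}]' 
python3 -m pendant '[{"offset":[0,0,0],"turn":0,"claw":58},{"offset":[0,0,0],"turn":0,"claw":58}]' 
cat > ang.py <<'E'
from h import *
np.set_printoptions(precision=4,suppress=True)
C=np.array([.5644,.0391])
s=telemetry.get_state();print(s["torque"],s["tool_rot"],s["clock"])
for cam in ["wrist","side","scene"]:
    p=capture(cam);save(p,"a_"+cam+".png");a={}
    for t,h in(("collar_line",.127),("stop_mark",.095)):
        for q in mark_of(t,p)[:1]:
            x=plane_pt(p,q["point"],h);a[t]=np.degrees(np.arctan2(x[1]-C[1],x[0]-C[0]));print(cam,t,round(q["p"],2),np.round(q["point"]),x,"r",np.hypot(*(x[:2]-C)),"ang",a[t])
    if len(a)==2: print("  line to mark cw deg",(a["collar_line"]-a["stop_mark"]+180)%360-180)
E
python3 ang.py
```

```text
clock: 15.98
ee_pos: [0.5649, 0.0397, 0.0959]
tool_rot: [180.0, -0.0, 45.9]
force: [-3.3, -0.7, 4.1]
gripper_width: 0.737
grasp_force: 47.4
clock: 16.4
ee_pos: [0.5646, 0.0401, 0.0959]
tool_rot: [-180.0, 0.0, 20.9]
force: [-7.4, 0.3, 9.7]
gripper_width: 0.736
grasp_force: 48.0
clock: 16.82
ee_pos: [0.5645, 0.0406, 0.0959]
tool_rot: [-179.9, 0.1, -2.1]
force: [-5.1, 2.9, 5.7]
gripper_width: 0.733
grasp_force: 47.7
clock: 16.98
ee_pos: [0.5645, 0.0406, 0.0959]
tool_rot: [-179.9, 0.0, -1.8]
force: [-3.4, 4.2, 5.6]
gripper_width: 0.735
grasp_force: 47.6
[0.4546 0.8173 0.2841] [-179.9157    0.0456   -1.8366] 16.9833
wrist collar_line 0.7 [338. 235.] [0.5392 0.0492 0.127 ] r 0.027129598363789732 ang 158.13504101594978
side collar_line 0.8 [211. 232.] [0.5508 0.041  0.127 ] r 0.013710530639782979 ang 171.90649910555592
side stop_mark 0.74 [230. 244.] [0.5262 0.0457 0.095 ] r 0.038712411907616484 ang 170.23237672433726
  line to mark cw deg 1.674122381218666
scene collar_line 0.6 [172. 197.] [0.5342 0.0471 0.127 ] r 0.031222249705278825 ang 165.0736097583097
scene stop_mark 0.82 [184. 200.] [0.5277 0.0379 0.095 ] r 0.036708685754369336 ang -178.08230264293746
  line to mark cw deg -16.84408759875282
```

```bash
python3 -m pendant '[{"offset":[0,0,0],"turn":0,"claw":85},{"offset":[0,0,0],"turn":0,"claw":85},{"offset":[0,0,0],"turn":0,"claw":85},{"offset":[0,0,0],"turn":0,"claw":85}]'
python3 -m pendant '[{"offset":[0,0,15],"turn":0,"claw":85},{"offset":[0,0,30],"turn":0,"claw":85},{"offset":[0,0,35],"turn":0,"claw":85},{"offset":[0,0,35],"turn":0,"claw":85},{"offset":[0,0,20],"turn":0,"claw":85}]'
python3 -m pendant '[{"offset":[0,0,0],"turn":0,"claw":85},{"offset":[0,0,0],"turn":0,"claw":85}]'
python3 ang.py;  python3 lv.py
```

```text
clock: 17.77
ee_pos: [0.565, 0.0396, 0.0948]
tool_rot: [180.0, -0.0, -1.9]
force: [1.0, 0.4, -0.2]
gripper_width: 0.99
grasp_force: 0.0
clock: 18.18
ee_pos: [0.5663, 0.0394, 0.2342]
tool_rot: [180.0, -0.3, -1.9]
force: [0.9, 0.8, 0.5]
gripper_width: 0.992
grasp_force: 0.0
clock: 18.35
ee_pos: [0.5655, 0.0394, 0.2312]
tool_rot: [180.0, -0.2, -1.9]
force: [0.5, -0.8, -1.0]
gripper_width: 0.994
grasp_force: 0.0
[ 0.039   0.005  -0.0397] [179.9839  -0.1953  -1.8957] 18.35
wrist collar_line 0.82 [223. 246.] [0.536 0.047 0.127] r 0.029533195522900485 ang 164.43095629509511
wrist stop_mark 0.93 [218. 246.] [0.5271 0.0487 0.095 ] r 0.03853046228838684 ang 165.60216940107404
  line to mark cw deg -1.1712131059789215
side stop_mark 0.69 [228. 242.] [0.5337 0.0402 0.095 ] r 0.030733399455205233 ang 177.9893150522987
scene collar_line 0.7 [172. 195.] [0.5324 0.0555 0.127 ] r 0.03594676477106109 ang 152.87323890966982
scene stop_mark 0.79 [182. 199.] [0.5396 0.0484 0.095 ] r 0.02643884808303925 ang 159.4591746352819
  line to mark cw deg -6.5859357256120745
[0.5644 0.0397 0.2289] [-179.9933    0.0743   -1.8822] tail u 0.09004905116126435
scene 0.73 n 425 648 slope along 0.004518537586540812 across -0.0036524140011317445 edge top 0.036376063016491274
side 0.78 n 1310 1828 slope along 0.0015847632854810848 across -0.0006121069297808984 edge top 0.03362718486142992
wrist 0.85 n 8037 8866 slope along 0.002071014385499611 across -0.001126298979873856 edge top 0.03382570767198204
```

View pics/a_wrist.png

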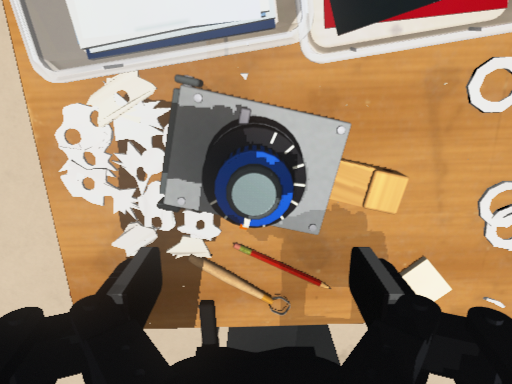

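The picture shows the white line at about (223, 246) right at the orange mark. The wedge is under the plate, which measures level to about 0.002 rad, and the gripper is clear of everything.

```bash
python3 -c "
from bench import ticket
print(ticket.sign_off())"
```

```text
the job is handed in; nothing more can be done
None
```

I handed in the job at about 18 s with the wedge under the plate (level to about 0.002 rad), the collar's white line at the orange mark (about 1° off in the last picture) and the gripper clear of everything; the verdict itself was not shown.

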